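# Turn the waxed burner on the hand-cranked stand

### The job

The incense burner clamped on the turning stand has just been waxed and has to be turned end over end so that the coat sets evenly: pull the locking bolt up out of its notch and give the crank two full turns clockwise, seen from the crank's side. Keep a calm pace of about six seconds a turn, drawing the crank through the heavy point and holding it back on the falling side, so that it never races or swings back and the stand does not creep over the bench. Stop with the burner hanging straight down as at the start, push the bolt fully home without forcing it against the disc, let go, and leave the other things on the bench alone.

Things in the scene. Friction and masses are not known exactly. Their poses are not given: they have to be found in the camera images.
- stand: Grey turning stand on four rubber feet: base plate 150 x 300 mm, two pedestals 66 mm wide, bridge on top (its top 280 mm over the bench). Origin on the bench beneath it; its y axis runs along the level spindle, crank end at -y, burner end at +y; z up. It is not bolted down: about 20 N sideways at its middle, or 13 N sideways at the crank's grip, makes it creep.
- axis (a point): Point on the spindle's axis level with the middle of the crank's grip: 200 mm over the bench, 168 mm from the stand's origin towards its -y. The grip is a wooden sleeve 27 mm thick, 105 mm long, along the stand's y, free to spin, its middle 56 mm clear of the metal beside it. It is clamped in the arm's slot at a throw of 54 to 90 mm from the axis, set differently each time: see or feel where.
- knob (a point): Centre of the locking bolt's black knob (28 mm across, 28 mm high, upright), over the stand's bridge, 17 mm from the stand's origin towards its -y. With the bolt home it is 316 mm over the bench and its lower face is 22 mm above the bridge; it rises with the bolt.
- crank (a joint): Crank angle (rad). About 0 at the start: grip straight above the axis, burner hanging straight down. Grows clockwise seen from the crank's side (top of the circle moves to the stand's +x), 6.283 a turn, counting on. The grip runs in the stand's x-z plane. The burner, of unknown weight, loads it with up to 4 to 15 N, resisting in a turn's first half, driving in the second; let go there, it swings down. Friction 1 to 2 N.
- bolt (a joint): Height of the locking bolt (m): 0 fully home in the notch, 0.018 at its upper stop; above 0.012 its tip is clear of the disc. It slides straight up and down under about 6 N and stays where it is left. It goes home only with the notch below it: its taper finds the notch within about 0.06 rad of a whole turn of the crank; elsewhere it stands on the rim at about 0.011.
- disc: Steel index disc on the spindle between the pedestals, 110 mm across, 14 mm thick, with one notch 13 mm wide and 12 mm deep in its rim, on top at the start. Origin at its centre, on the spindle's axis 200 mm over the bench.
- pin: Steel pin of the locking bolt, below its knob: 10 mm thick with a tapered tip. Origin at the knob's centre, tip 72 mm below it.
- cup: Small bronze incense burner standing on the bench, 80 mm wide (95 mm over the ears), 50 mm high; origin under it. To be left alone.
- tin: Plain white wax jar standing on the bench, 72 mm across, 62 mm high; origin under it. To be left alone.
- cover: Loose bronze burner lid with a small knob, 82 mm across, 46 mm high, on the bench; origin under it. To be left alone.
- brush: Flat brush lying on the bench beyond the stand; origin under its middle. To be left alone.

How it is judged:
On the way, in this order (a step that is already met when the one before it is completed fails the run):
1. the locking bolt is pulled up clear of the disc, the crank still where it was (value of joint bolt above 0.0125 m and value of joint crank below 0.5 rad), for 0.2 s.
2. one full turn of the crank, bolt up (value of joint bolt above 0.0115 m and value of joint crank above 6.283 rad).
3. two full turns of the crank, bolt up (value of joint bolt above 0.0115 m and value of joint crank between 12.446 and 12.686 rad), for 0.2 s.
At the end, for the whole second after the job is handed in: The crank stands at rest at two full turns (within 0.06 rad), the burner hanging straight down, and the bolt is home in the notch (within 2.5 mm) (value of joint bolt below 0.0025 m and value of joint crank between 12.506 and 12.626 rad and velocity of joint crank between -0.05 and 0.05 rad/s); the robot touches nothing.
It fails at once if the crank races (over 4 rad/s) (velocity of joint crank above 4 rad/s).
It fails at once if the crank swings back (over 1 rad/s) (velocity of joint crank below -1 rad/s).
It fails at once if the stand is dragged over the bench (more than 5 mm) (distance of axis from where it was at the start of the episode above 0.005 m).
It fails at once if the bolt is forced against the disc (over 25 N) (contact force between pin and disc above 25 N).
It fails at once if a thing left on the bench is disturbed (moved over 20 mm) (distance of any of cup, tin, cover, brush from where it was at the start of the episode above 0.02 m).
It also fails if it takes over 72 s, if anything falls off the work surface, if the arm or the gripper's body presses on something with over 40 N, if the wrist force passes 120 N, or if a joint passes its speed limit or range.

### The arm

A 6-joint arm with a two-finger parallel gripper is mounted at the origin on the work surface. World frame = base frame: x ahead of the robot, y to its left, z up, the work surface at z = 0. Lengths are in m, angles in rad, forces in N, time in s.
With the tool pointing down it reaches from about 0.35 to 0.975 m from the base axis. Payload 4.9 kg.
Tool frame: the origin (TCP) lies on the centre line of the jaws, within the pads' length; the fingertips stand 14 mm ahead of it and the grasp point (between the pads) lies 5 mm behind it; x points along the fingers, z is the direction in which the jaws open and shut, and the axes are right-handed (so a half turn about x gives the same grasp; the last joint's range is limited). The gripper opens to 85 mm and grips with 20 to 120 N. Pads are 22 mm wide; open, the fingers measure 114 mm over their backs; the gripper's body (76 mm by 85 mm) begins 54 mm behind the grasp point. The pads swing forward as they close: fully open they stand 13 mm farther back than shut.
Start: joints at [1.136, 0.053, 1.613, -0, 1.476, -0.119], TCP at [0.194, 0.594, 0.245] pointing down, gripper open.
Joint ranges: [-3.01, 3.01], [-1.01, 2.22], [0.06, 2.58], [-1.02, 4.17], [0.09, 2.62], [-3.14, 3.14]. Speed limits (rad/s): [2.57, 2.57, 3.14, 3.14, 3.14, 3.14].

### API

Orientations are given as a rotation vector (axis times angle).
In Python, from station import ctrl gives the robot as it stands.
- The arm moves only by the tool move_arm, never from a script. Its argument "increments" is a list that holds one entry, the list of rows, each a list of 4 numbers: the shift along the tool's x, y, z in units of 25 cm (1.0 is 25 cm), then the turn about the tool's x in units of 90 degrees (1.0 is 90 degrees). A call has 1 to 20 rows; each row shifts and turns the commanded pose from where the row before left it, along the tool's axes as they then stand; what a row does not reach is not made up. A row lasts 1/12 s, in which the tool goes at most 41.7 mm and 7.16 degrees, less where a joint would pass 70% of its speed; a pose out of reach is approached as far as the arm can. A call with a number of a shift or a turn outside -1 to 1 is refused whole. A call with a gripper value outside its range is refused whole. "gripper" is the closure, from 0 (fully open) to 1 (shut), set as the call begins (left out, the last holds). The fingers move at their own pace and stop on an object; "squeeze" is the grip in N (left out, the last holds). Time passes only in rows, so rows that do not move let the fingers close. It gives the time, the measured TCP pose, the force and the opening at its end, in the units of the state.
- ctrl.get_obs(): the state, without advancing time (a new reading comes with each control period).
- ctrl.get_image(name): name is "scene" or "top" or "wrist"; returns a dict with "pixels" (480x640x3 uint8, red, green, blue), "depth" (480x640 float32, m along the optical axis (not along the pixel's ray), 0 where there is no reading), "K" (3x3 intrinsics, pixels), "extrinsics" (4x4, takes a point from camera to world coordinates); the wrist camera has in their place "tool_from_camera" (4x4, takes a point from camera to tool coordinates, whose origin is the TCP and whose axes are the tool frame's). Camera axes: x right, y up, looking along -z (the intrinsics and any distortion apply to the point x, -y, -z); pixel columns grow to the right and rows downward; lengths in m; the calibration is good to about 2 mm. A picture is of the moment at which its call begins: read the wrist's pose just before it.
- ctrl.finish_job(): hands the job in, once; it reports no verdict.
Trained networks look in the newest picture that a camera, given by its name, has taken for a name from the list of things; names that differ only in an ending like _2 or _b are one class to them, and where a whole thing is asked for, a point or a joint stands for the part that bears it (a point fixed in the world has none). Each returns a list of dicts, best first, with "score" (0 to 1); they miss things now and then, are a little off and sometimes report something else, mostly with a low value. They report only what shows in the picture. A call takes as long as a camera call.
- ctrl.trace(camera, target): "region" (480x640 bool, what is visible of it) and "pixel" ([row, column] in pixels, amid what is visible of it).
The state is a dict: "t": time; "q": joint angles; "dq": joint speeds; "effort": joint torques, N m; "tool_pos": TCP position; "tool_rot": TCP orientation; "contact_force": force on the tool from outside, world axes, zero at the start; "wrist_torque": the same for the moment, N m; "opening": finger opening in m.
Only numpy, scipy, OpenCV 4.12 (cv2) and the standard library are available. Lean on these libraries where they do the work, as an engineer would, in place of code of your own. Each camera call takes 0.05 s, during which the arm holds its last target. There are 200 camera calls.

## Working session

There is one attempt and no reset: what is moved stays moved. The work goes in short steps, Python scripts to look and compute and a tool call to move; the robot and the scene stay as the last step left them, time stands still between calls to the robot, and variables do not carry over. Pictures are saved under pics/ and viewed, about 8 in all and at most 12, crops included, and the job is handed in when it is done.

Besides the shell and the picture viewer there is one more tool, called after "Emit:" as name(argument=value, ...), one argument or row to a line, values as JSON. move_arm: Moves the arm, as the interface text tells. Shifts and turns lie within -1 to 1; 1 stands for 25 cm of shift or 90 degrees of turn. Its arguments: {"type":"object","properties":{"increments":{"type":"array","items":{"type":"array","items":{"type":"array","items":{"type":"number","minimum":-1,"maximum":1}}}},"gripper":{"type":"number"},"squeeze":{"type":"number"}},"required":["increments"]}

```bash
mkdir -p pics; ls; cat > h.py <<'E'
import numpy as np, cv2
from station import ctrl
from scipy.spatial.transform import Rotation as R
def cloud(im, T=None):
    K=im["K"]; d=im["depth"]; v,u=np.mgrid[:480,:640]
    x=(u-K[0,2])/K[0,0]*d; y=(v-K[1,2])/K[1,1]*d
    P=np.stack([x,-y,-d,np.ones_like(d)],-1)
    T=im["extrinsics"] if T is None else T
    return (P@T.T)[...,:3]
def save(im,n): cv2.imwrite("pics/"+n,cv2.cvtColor(im["pixels"],cv2.COLOR_RGB2BGR))
E
python3 - <<'E'
from h import *
o=ctrl.get_obs(); print({k:np.round(v,3) for k,v in o.items()})
print(R.from_rotvec(o["tool_rot"]).as_matrix().round(3))
for c in ["scene","top"]:
    im=ctrl.get_image(c); save(im,c+"0.png"); P=cloud(im); np.save(c+".npy",P)
    print(c,im["extrinsics"].round(3).tolist(),im["K"].round(1).tolist())
    for t in ["stand","knob","crank","cup","tin","cover","brush"]:
        for r in ctrl.trace(c,t)[:2]:
            m=r["region"]&(im["depth"]>0); p=P[m]
            print(c,t,round(r["score"],2),np.round(r["pixel"]),m.sum(),np.median(p,0).round(3) if len(p) else "",np.percentile(p,[2,98],axis=0).round(3).tolist() if len(p) else "")
E
```

```text
pics
{'t': np.float64(0.0), 'q': array([ 1.136,  0.053,  1.614, -0.   ,  1.476, -0.119]), 'dq': array([ 0.001,  0.001, -0.   , -0.001,  0.002, -0.001]), 'effort': array([-2.0000e-03, -3.9365e+01, -3.7019e+01, -0.0000e+00,  7.0000e-03,
       -0.0000e+00]), 'tool_pos': array([0.194, 0.594, 0.244]), 'tool_rot': array([-0.975,  1.344,  0.973]), 'contact_force': array([ 0.171, -0.083, -0.707]), 'wrist_torque': array([-0.017, -0.002, -0.015]), 'opening': np.float64(0.086)}
[[-0.001 -0.951  0.311]
 [-0.002  0.311  0.951]
 [-1.     0.    -0.002]]
scene [[-0.646, -0.517, 0.562, 1.314], [0.763, -0.421, 0.491, 0.743], [-0.017, 0.746, 0.666, 1.036], [0.0, 0.0, 0.0, 1.0]] [[576.2, 0.0, 325.3], [0.0, 576.2, 231.4], [0.0, 0.0, 1.0]]
scene stand 0.96 [222. 329.] 10763 [0.517 0.065 0.163] [[0.438, -0.158, 0.009], [0.59, 0.196, 0.307]]
scene stand 0.5 [334. 420.] 1057 [0.587 0.381 0.031] [[0.561, 0.35, 0.007], [0.634, 0.42, 0.051]]
scene knob 0.56 [143. 317.] 177 [ 0.485 -0.008  0.317] [[0.473, -0.021, 0.281], [0.493, 0.002, 0.33]]
scene crank 0.75 [210. 342.] 4361 [0.522 0.117 0.203] [[0.429, -0.182
[... 801 characters left out ...]
 0.0, 1.0]]
top stand 0.63 [317. 360.] 10677 [0.476 0.04  0.205] [[0.407, -0.183, 0.013], [0.566, 0.192, 0.322]]
top knob 0.64 [311. 399.] 217 [ 0.477 -0.01   0.329] [[0.465, -0.024, 0.314], [0.49, 0.0, 0.333]]
top crank 0.95 [303. 336.] 5658 [0.499 0.095 0.206] [[0.417, -0.2, 0.017], [0.576, 0.191, 0.313]]
top cup 0.69 [267. 210.] 971 [0.593 0.384 0.022] [[0.554, 0.346, 0.006], [0.627, 0.414, 0.052]]
top tin 0.94 [217. 252.] 796 [0.704 0.273 0.06 ] [[0.677, 0.242, 0.013], [0.737, 0.304, 0.066]]
top cover 0.81 [326. 189.] 1020 [0.458 0.415 0.015] [[0.423, 0.381, 0.003], [0.494, 0.455, 0.043]]
top brush 0.78 [216. 396.] 1035 [ 0.724 -0.068  0.018] [[0.656, -0.1, 0.01], [0.839, -0.036, 0.023]]
```

View pics/scene0.png

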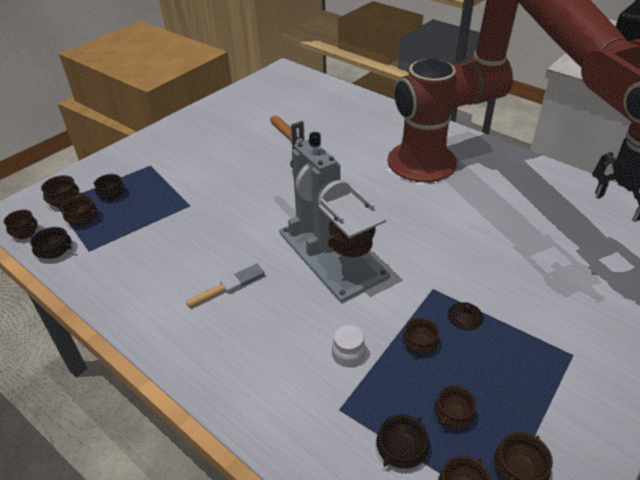

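View pics/top0.png

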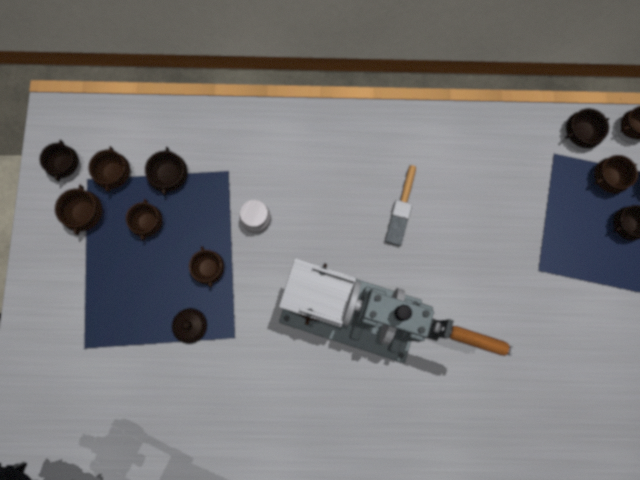

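The scene view shows the stand amid the picture: knob at about (140, 315), crank grip at (128, 282), brush, tin, cup and lid well away from it. In the top view the knob is at (313, 403) and the orange grip runs from (330, 450) to (349, 508). So the crank end points to world -y, slightly towards -x.

```bash
python3 - <<'E'
from h import *
for c in ["top","scene"]:
    P=np.load(c+".npy"); im=cv2.imread(f"pics/{c}0.png").astype(int); b,g,r=im[...,0],im[...,1],im[...,2]
    m=(r>b+50)&(P[...,2]>0.2)&(P[...,2]<0.33)&(abs(P[...,0]-0.45)<.12)&(abs(P[...,1]+.15)<.12)
    p=P[m]; print(c,m.sum(),p.mean(0).round(4),np.percentile(p,[2,50,98],axis=0).round(3).tolist())
    q=p[:,:2]-p[:,:2].mean(0); w,V=np.linalg.eigh(q.T@q); d=V[:,1]*np.sign(V[1,1]); s=q@d
    print("dir",d.round(3),"ext",np.percentile(s,[0,2,98,100]).round(4),"ends",(p[:,:2].mean(0)+np.outer(np.percentile(s,[1,99]),d)).round(4).tolist())
    print("slope z", np.polyfit(s,p[:,2],1).round(4))
    m=(P[...,2]>0.322)&(P[...,2]<0.34)&(np.hypot(P[...,0]-.478,P[...,1]+.01)<.03)
    p=P[m]; print("knobtop",m.sum(),p.mean(0).round(4),p.min(0).round(4),p.max(0).round(4))
    # base plate
    m=(P[...,2]>0.006)&(P[...,2]<0.03)&(abs(P[...,0]-0.5)<.16)&(abs(P[...,1]-.04)<.2)
    p=P[m][:,:2].astype(np.float32); print("base",len(p),np.median(P[m][:,2]),cv2.minAreaRect(p))
E
```

```text
top 712 [ 0.433  -0.1567  0.2796] [[0.413, -0.204, 0.274], [0.433, -0.157, 0.28], [0.454, -0.11, 0.284]]
dir [0.294 0.956] ext [-0.0525 -0.0492  0.049   0.0507] ends [[0.418, -0.2056], [0.4476, -0.1092]]
slope z [0.0004 0.2796]
knobtop 215 [ 0.4772 -0.0125  0.3291] [ 0.4647 -0.0262  0.3222] [0.4902 0.0005 0.3342]
base 2456 0.01661548301527893 ((0.5047716498374939, 0.03541184961795807), (0.31158676743507385, 0.3829333782196045), 2.459648609161377)
scene 210 [ 0.4398 -0.1583  0.2761] [[0.421, -0.205, 0.267], [0.439, -0.159, 0.277], [0.459, -0.113, 0.282]]
dir [0.33  0.944] ext [-0.0515 -0.0485  0.0488  0.0539] ends [[0.4234, -0.2053], [0.4563, -0.111]]
slope z [-0.0083  0.2761]
knobtop 81 [ 0.4823 -0.0093  0.3272] [ 0.468  -0.0241  0.3223] [0.494  0.0037 0.3307]
base 3191 0.015498535057782092 ((0.5371372103691101, 0.06379503011703491), (0.258414626121521, 0.3563317060470581), 38.13546371459961)
```

Emit:
move_arm(
  increments=[
    [[-0.05,0,0,0.0761],[-0.05,0,0,0.0761],[-0.05,0,0,0.0761],[-0.05,0,0,0.0761],[-0.05,0,0,0.0761],[-0.05,0,0,0.0761],[-0.05,0,0,0.0761],[-0.05,0,0,0.0761],[-0.05,0,0,0.0761],[-0.05,0,0,0.0761],[-0.05,0,0,0.0761],[-0.05,0,0,0.0761],[-0.05,0,0,0.0761]],
  ],
  gripper=0.2,
)

```text
t: 1.88
tool_pos: [0.1941, 0.594, 0.4084]
tool_rot: [0.239, 1.557, -0.239]
contact_force: [0.0, 0.4, 0.5]
opening: 0.0686
```

Emit:
move_arm(
  increments=[
    [[0,-0.1166,0.1058,0],[0,-0.1166,0.1058,0],[0,-0.1166,0.1058,0],[0,-0.1166,0.1058,0],[0,-0.1166,0.1058,0],[0,-0.1166,0.1058,0],[0,-0.1166,0.1058,0],[0,-0.1166,0.1058,0],[0,-0.1166,0.1058,0],[0,-0.1166,0.1058,0],[0,-0.1166,0.1058,0],[0,-0.1166,0.1058,0],[0,-0.1166,0.1058,0],[0,-0.1166,0.1058,0],[0,-0.1166,0.1058,0],[0,-0.1166,0.1058,0],[0,-0.1166,0.1058,0],[0,0,0,0],[0,0,0,0]],
  ],
)

```text
t: 3.47
tool_pos: [0.4781, -0.0137, 0.4073]
tool_rot: [0.238, 1.559, -0.238]
contact_force: [-0.8, 0.8, -0.1]
opening: 0.0685
```

```bash
python3 - <<'E'
from h import *
o=ctrl.get_obs(); print({k:np.round(v,3).tolist() for k,v in o.items()})
M=R.from_rotvec(o["tool_rot"]).as_matrix(); print(M.round(4))
im=ctrl.get_image("wrist"); save(im,"w1.png"); print(im["tool_from_camera"].round(3).tolist())
T=np.eye(4);T[:3,:3]=M;T[:3,3]=o["tool_pos"]; P=cloud(im,T@im["tool_from_camera"]); np.save("w1.npy",P)
r=ctrl.trace("wrist","knob")
for k in r[:2]:
    p=P[k["region"]&(im["depth"]>0)]; print(k["score"],k["pixel"],len(p)); 
    if len(p):
        t=p[p[:,2]>np.percentile(p[:,2],90)-.006]; print(t.mean(0).round(4),t.min(0).round(4),t.max(0).round(4))
px=im["pixels"].astype(int); m=(px[...,0]>px[...,2]+50)&(P[...,2]>.2)&(P[...,2]<.32); p=P[m]
print(m.sum(),p.mean(0).round(4) if len(p) else "")
E
```

```text
{'t': 3.467, 'q': [-0.184, -0.343, 1.705, 0.0, 1.782, 0.118], 'dq': [0.052, -0.027, 0.01, 0.008, 0.007, 0.007], 'effort': [-1.382, -22.532, -38.264, -0.119, -0.082, -0.053], 'tool_pos': [0.478, -0.014, 0.407], 'tool_rot': [0.238, 1.559, -0.238], 'contact_force': [-0.777, 0.83, -0.067], 'wrist_torque': [0.049, -0.023, -0.04], 'opening': 0.069}
[[-1.400e-03  2.982e-01  9.545e-01]
 [ 4.000e-04  9.545e-01 -2.982e-01]
 [-1.000e+00  0.000e+00 -1.400e-03]]
[[0.001, 0.278, -0.96, -0.129], [-0.0, 0.96, 0.278, 0.071], [1.0, -0.0, 0.001, -0.0], [0.0, 0.0, 0.0, 1.0]]
0.85 [252.8, 323.0] 2051
[ 0.4786 -0.0115  0.3301] [ 0.4647 -0.0255  0.3252] [0.4919 0.001  0.3332]
1325 [ 0.4382 -0.1424  0.2801]
```

View pics/w1.png

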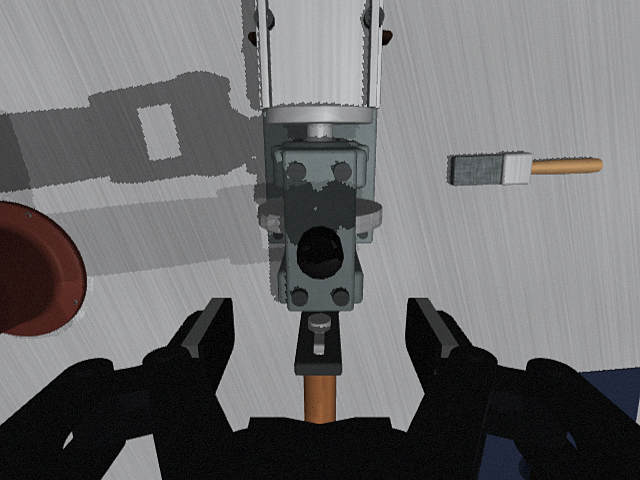

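The wrist view shows the knob at (253, 323), its centre agreeing with the top camera (0.4785, -0.0115), and the jaws either side of the stand's axis. The way down is free.

Emit:
move_arm(
  increments=[
    [[0.06,0.008,0,0],[0.06,0,0,0],[0.06,0,0,0],[0.06,0,0,0],[0.06,0,0,0],[0.06,0,0,0],[0,0,0,0],[0,0,0,0]],
  ],
)

```text
t: 4.23
tool_pos: [0.4777, -0.0098, 0.3159]
tool_rot: [0.235, 1.561, -0.234]
contact_force: [1.0, -0.5, -0.2]
opening: 0.0685
```

Emit:
move_arm(
  increments=[
    [[0,0,0,0],[0,0,0,0],[0,0,0,0],[0,0,0,0],[0,0,0,0],[0,0,0,0],[0,0,0,0],[0,0,0,0]],
  ],
  gripper=0.9,
  squeeze=40,
)

```text
t: 4.9
tool_pos: [0.4791, -0.0102, 0.3192]
tool_rot: [0.235, 1.555, -0.235]
contact_force: [3.0, -1.2, 7.0]
opening: 0.0267
```

```bash
python3 - <<'E'
from h import *
k=np.array([.4785,-.0115]); d=np.array([.296,.955]); x=np.array([.955,-.296])
for n in ["scene","top","w1"]:
    P=np.load(n+".npy").reshape(-1,3); q=P[:,:2]-k; a=q@x; b=q@d-.017
    m=(abs(a)<.06)&(P[:,2]>.1)&(P[:,2]<.32)
    for lo in np.arange(-.225,-.04,.01):
        s=m&(b>lo)&(b<lo+.01)
        if s.sum()>5: print(n,round(lo,3),s.sum(),"a",np.percentile(a[s],[2,98]).round(3),"z",np.percentile(P[s,2],[2,50,98]).round(3))
E
```

```text
scene -0.225 10 a [-0.008  0.011] z [0.263 0.273 0.278]
scene -0.215 24 a [-0.007  0.014] z [0.261 0.277 0.281]
scene -0.205 27 a [-0.008  0.015] z [0.264 0.277 0.281]
scene -0.195 26 a [-0.009  0.014] z [0.26  0.275 0.28 ]
scene -0.185 29 a [-0.008  0.013] z [0.265 0.277 0.282]
scene -0.175 27 a [-0.008  0.013] z [0.26  0.276 0.282]
scene -0.165 29 a [-0.005  0.014] z [0.265 0.277 0.282]
scene -0.155 25 a [-0.006  0.013] z [0.26  0.277 0.282]
scene -0.145 28 a [-0.002  0.015] z [0.258 0.275 0.281]
scene -0.135 23 a [0.002 0.014] z [0.264 0.276 0.281]
scene -0.125 18 a [-0.01   0.013] z [0.263 0.273 0.279]
scene -0.115 25 a [-0.008  0.021] z [0.195 0.269 0.292]
scene -0.105 157 a [-0.016  0.02 ] z [0.202 0.29  0.317]
scene -0.095 107 a [-0.014  0.016] z [0.265 0.29  0.317]
scene -0.085 14 a [-0.008  0.034] z [0.148 0.207 0.277]
scene -0.075 115 a [-0.009  0.035] z [0.105 0.237 0.281]
scene -0.065 154 a [-0.005  0.036] z [0.105 0.241 0.286]
scene -0.055 301 a [0.    0.035] z [0.102 0.23  0.28 ]
scene -0.045 51 a [-0.021  0.033] z [0.109 0.278 0.282]
top -0.225 53 a [-0.012  0.011] z [
[... 1105 characters left out ...]
 -0.165 327 a [-0.013  0.012] z [0.272 0.28  0.283]
w1 -0.155 335 a [-0.013  0.012] z [0.272 0.28  0.283]
w1 -0.145 342 a [-0.013  0.012] z [0.272 0.28  0.283]
w1 -0.135 90 a [-0.01   0.008] z [0.277 0.281 0.283]
w1 -0.125 22 a [-0.005  0.003] z [0.272 0.274 0.275]
w1 -0.115 213 a [-0.005  0.003] z [0.22  0.275 0.28 ]
w1 -0.105 2041 a [-0.016  0.014] z [0.245 0.305 0.319]
w1 -0.095 479 a [-0.013  0.012] z [0.258 0.275 0.316]
w1 -0.085 133 a [-0.028  0.029] z [0.267 0.28  0.281]
w1 -0.075 906 a [-0.031  0.032] z [0.266 0.28  0.287]
w1 -0.065 1166 a [-0.031  0.031] z [0.267 0.281 0.287]
w1 -0.055 1002 a [-0.031  0.032] z [0.223 0.28  0.282]
w1 -0.045 345 a [-0.024  0.025] z [0.278 0.28  0.282]
```

Emit:
move_arm(
  increments=[
    [[-0.011,0,0,0],[-0.011,0,0,0],[-0.011,0,0,0],[-0.011,0,0,0],[-0.011,0,0,0],[-0.011,0,0,0],[-0.011,0,0,0],[-0.011,0,0,0],[0,0,0,0],[0,0,0,0]],
  ],
)

```text
t: 5.73
tool_pos: [0.4791, -0.0102, 0.3373]
tool_rot: [0.235, 1.558, -0.235]
contact_force: [7.9, -0.4, -5.5]
opening: 0.0265
```

Emit:
move_arm(
  increments=[
    [[0,0,0,0],[0,0,0,0],[0,0,0,0],[0,0,0,0],[-0.06,0,0,0],[-0.08,-0.04,0,0],[-0.08,-0.08,0,0],[-0.04,-0.14,0,0],[0,-0.14,0,0],[0,-0.14,0,0],[0,-0.1,0,0],[0,-0.052,0,0],[0,0,0,0],[0,0,0,0]],
  ],
  gripper=0.2,
)

```text
t: 6.9
tool_pos: [0.4274, -0.1757, 0.406]
tool_rot: [0.236, 1.557, -0.236]
contact_force: [-0.2, -0.0, -0.3]
opening: 0.0681
```

```bash
python3 - <<'E'
from h import *
o=ctrl.get_obs(); M=R.from_rotvec(o["tool_rot"]).as_matrix(); print(o["tool_pos"].round(4),M.round(3).tolist(),o["q"].round(3),o["contact_force"].round(1))
im=ctrl.get_image("wrist"); save(im,"w2.png")
T=np.eye(4);T[:3,:3]=M;T[:3,3]=o["tool_pos"]; P=cloud(im,T@im["tool_from_camera"])
k=np.array([.4785,-.0115]); d=np.array([.296,.955]); x=np.array([.955,-.296])
q=P[...,:2]-k; a=q@x; b=q@d-.017
m=(np.hypot(a,b+.017)<.02)&(P[...,2]>.3); print("knob",m.sum(),P[m].mean(0).round(4) if m.any() else "")
print("knob",np.percentile(P[m][:,2],90) if m.any() else "")
px=im["pixels"].astype(int); m=(px[...,0]>px[...,2]+50)&(P[...,2]>.2)&(P[...,2]<.32)&(abs(a)<.05)&(b<-.1)
for lo in np.arange(-.225,-.11,.02):
    s=m&(b>lo)&(b<lo+.02)
    if s.sum()>5: print(lo.round(3),s.sum(),np.percentile(a[s],[1,50,99]).round(4),np.percentile(P[s][:,2],[50,90,98]).round(4))
e=o["tool_pos"][:2]-k; print("tcp a,b",e@x,e@d-.017)
E
```

```text
[ 0.4274 -0.1757  0.406 ] [[0.001, 0.296, 0.955], [-0.0, 0.955, -0.296], [-1.0, 0.0, 0.001]] [-0.551 -0.386  1.739  0.     1.788 -0.251] [-0.2 -0.  -0.3]
knob 0 
knob 
-0.225 552 [-0.01    0.0009  0.0118] [0.2806 0.2822 0.2829]
-0.205 814 [-0.0098  0.0008  0.0116] [0.2808 0.2823 0.2829]
-0.185 103 [-0.0097 -0.0026  0.0115] [0.2815 0.2825 0.2835]
-0.165 339 [-0.0104  0.0001  0.0117] [0.2812 0.2825 0.2831]
-0.145 1029 [-0.0105  0.0008  0.0116] [0.2807 0.2823 0.2829]
-0.125 395 [-0.0098  0.0007  0.0114] [0.2801 0.2819 0.2829]
tcp a,b -0.0002343127023281433 -0.18889800485421482
```

View pics/w2.png

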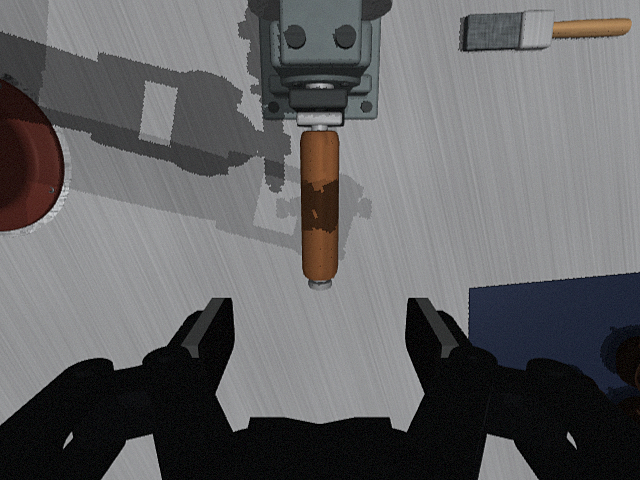

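The wrist view shows the orange grip from (130, 320) to (280, 320), midway between the jaws. I'll check the knob's height, then descend on the grip.

```bash
python3 - <<'E'
from h import *
k=np.array([.4785,-.0115])
for c in ["top","scene"]:
    im=ctrl.get_image(c); P=cloud(im)
    m=(np.hypot(*(P[...,:2]-k).transpose(2,0,1))<.018)&(P[...,2]>.3)&(P[...,2]<.36)
    print(c,m.sum(),np.percentile(P[m][:,2],[50,90,98]).round(4) if m.any() else "")
E
```

```text
top 246 [0.3472 0.3493 0.3507]
scene 193 [0.3373 0.347  0.3484]
```

Emit:
move_arm(
  increments=[
    [[0.071,0,0.004,0],[0.071,0,0,0],[0.071,0,0,0],[0.071,0,0,0],[0.071,0,0,0],[0.071,0,0,0],[0.071,0,0,0],[0.071,0,0,0],[0,0,0,0],[0,0,0,0]],
  ],
)

```text
t: 7.88
tool_pos: [0.4283, -0.1746, 0.2621]
tool_rot: [0.234, 1.56, -0.233]
contact_force: [-0.0, 0.7, 0.0]
opening: 0.0682
```

Emit:
move_arm(
  increments=[
    [[0,0,0,0],[0,0,0,0],[0,0,0,0],[0,0,0,0],[0,0,0,0],[0,0,0,0],[0,0,0,0],[0,0,0,0]],
  ],
  gripper=0.9,
  squeeze=50,
)

```text
t: 8.55
tool_pos: [0.429, -0.1759, 0.2643]
tool_rot: [0.234, 1.556, -0.235]
contact_force: [0.8, 1.5, 5.5]
opening: 0.0252
```

```bash
cat > c.py <<'E'
import sys,numpy as np
# usage: c.py r_mm start_deg step_list...   ; optional extra per-row shift dx dz (mm total) spread
r=float(sys.argv[1]); th=np.cumsum([float(v) for v in sys.argv[2].split(",")]); ex,ez=[float(v) for v in (sys.argv[3].split(",") if len(sys.argv)>3 else "0,0".split(","))]
t=np.radians(th); n=len(t)-1
dx=-r*np.diff(np.cos(t))+ex/n; dz=r*np.diff(np.sin(t))+ez/n
print(n,"end",th[-1]); print("[[",", ".join(f"[{a/250:.4f}, 0, {b/250:.4f}, 0]" for a,b in zip(dx,dz)),"]]")
E
python3 c.py 69.5 0,1,2,3,4,5,5,5,5,5,5,5
```

```text
11 end 45.0
[[ [0.0000, 0, 0.0049, 0], [0.0003, 0, 0.0097, 0], [0.0011, 0, 0.0145, 0], [0.0027, 0, 0.0192, 0], [0.0052, 0, 0.0237, 0], [0.0073, 0, 0.0231, 0], [0.0093, 0, 0.0224, 0], [0.0112, 0, 0.0215, 0], [0.0130, 0, 0.0205, 0], [0.0148, 0, 0.0192, 0], [0.0164, 0, 0.0179, 0] ]]
```

Emit:
move_arm(
  increments=[
    [[0,0,0.0049,0],[0.0003,0,0.0097,0],[0.0011,0,0.0145,0],[0.0027,0,0.0192,0],[0.0052,0,0.0237,0],[0.0073,0,0.0231,0],[0.0093,0,0.0224,0]],
  ],
)

```text
t: 9.13
tool_pos: [0.4568, -0.1844, 0.2576]
tool_rot: [0.235, 1.557, -0.235]
contact_force: [-2.9, 1.1, 6.8]
opening: 0.0254
```

```bash
cat > s.py <<'E'
from h import *
o=ctrl.get_obs(); x=np.array([.955,-.296]); d=np.array([.296,.955])
e=o["tool_pos"]-[.429,-.1759,.1948]; a=e[:2]@x; F=o["contact_force"]
print("t",o["t"].round(2),"a",round(a*1e3,1),"b",round(e[:2]@d*1e3,1),"z",round(e[2]*1e3,1),"r",round(np.hypot(a,e[2])*1e3,1),"th",round(np.degrees(np.arctan2(a,e[2])),1),"F a,b,z",(F[:2]@x).round(1),(F[:2]@d).round(1),F[2].round(1),"Tq",o["wrist_torque"].round(2),"op",o["opening"].round(4))
E
python3 s.py; python3 c.py 69.5 25,5,5,5,5,5,5,5,5,5,5,5,5,5,5
```

```text
14 end 95.0
[[ [0.0112, 0, 0.0215, 0], [0.0130, 0, 0.0205, 0], [0.0148, 0, 0.0192, 0], [0.0164, 0, 0.0179, 0], [0.0179, 0, 0.0164, 0], [0.0192, 0, 0.0148, 0], [0.0205, 0, 0.0130, 0], [0.0215, 0, 0.0112, 0], [0.0224, 0, 0.0093, 0], [0.0231, 0, 0.0073, 0], [0.0237, 0, 0.0052, 0], [0.0240, 0, 0.0032, 0], [0.0242, 0, 0.0011, 0], [0.0242, 0, -0.0011, 0] ]]Traceback (most recent call last):
  File "s.py", line 4, in <module>
    print("t",o["t"].round(2),"a",round(a*1e3,1),"b",round(e[:2]@d*1e3,1),"z",round(e[2]*1e3,1),"r",round(np.hypot(a,e[2])*1e3,1),"th",round(np.degrees(np.arctan2(a,e[2])),1),"F a,b,z",(F[:2]@x).round(1),(F[:2]@d).round(1),F[2].round(1),"Tq",o["wrist_torque"].round(2),"op",o["opening"].round(4))
              ^^^^^^^^^^^^
AttributeError: 'float' object has no attribute 'round'
```

Emit:
move_arm(
  increments=[
    [[0.0112,0,0.0215,0],[0.013,0,0.0205,0],[0.0148,0,0.0192,0],[0.0164,0,0.0179,0],[0.0179,0,0.0164,0],[0.0192,0,0.0148,0],[0.0205,0,0.013,0]],
  ],
)

```text
t: 9.72
tool_pos: [0.4858, -0.1933, 0.2289]
tool_rot: [0.235, 1.559, -0.234]
contact_force: [-4.8, 2.6, 7.0]
opening: 0.0255
```

```bash
sed -i 's/o\["t"\].round(2)/round(float(o["t"]),2)/; s/"op",o\["opening"\].round(4)/"op",round(float(o["opening"]),4)/' s.py; python3 s.py
```

```text
t 9.72 a 59.4 b 0.2 z 34.1 r 68.5 th 60.1 F a,b,z -5.3 1.0 7.0 Tq [0.37 0.76 0.  ] op 0.0255
```

```bash
python3 c.py 69.5 60,5,5,5,5,5,5,5,5,5,5,5,5,5,5,5,5,5,5
```

```text
18 end 150.0
[[ [0.0215, 0, 0.0112, 0], [0.0224, 0, 0.0093, 0], [0.0231, 0, 0.0073, 0], [0.0237, 0, 0.0052, 0], [0.0240, 0, 0.0032, 0], [0.0242, 0, 0.0011, 0], [0.0242, 0, -0.0011, 0], [0.0240, 0, -0.0032, 0], [0.0237, 0, -0.0052, 0], [0.0231, 0, -0.0073, 0], [0.0224, 0, -0.0093, 0], [0.0215, 0, -0.0112, 0], [0.0205, 0, -0.0130, 0], [0.0192, 0, -0.0148, 0], [0.0179, 0, -0.0164, 0], [0.0164, 0, -0.0179, 0], [0.0148, 0, -0.0192, 0], [0.0130, 0, -0.0205, 0] ]]
```

Emit:
move_arm(
  increments=[
    [[0.0215,0,0.0112,0],[0.0224,0,0.0093,0],[0.0231,0,0.0073,0],[0.0237,0,0.0052,0],[0.024,0,0.0032,0],[0.0242,0,0.0011,0],[0.0242,0,-0.0011,0]],
  ],
)

```text
t: 10.3
tool_pos: [0.4936, -0.1957, 0.1881]
tool_rot: [0.235, 1.562, -0.234]
contact_force: [-8.3, 3.9, 10.6]
opening: 0.0257
```

```bash
python3 s.py
```

```text
t 10.3 a 67.5 b 0.2 z -6.7 r 67.8 th 95.6 F a,b,z -9.1 1.3 10.6 Tq [0.59 1.31 0.04] op 0.0257
```

```bash
python3 c.py 67 95,5,5,5,5,5,5,5 -1.5,-2.2
```

```text
7 end 130.0
[[ [0.0223, 0, -0.0043, 0], [0.0220, 0, -0.0063, 0], [0.0214, 0, -0.0083, 0], [0.0207, 0, -0.0102, 0], [0.0199, 0, -0.0121, 0], [0.0189, 0, -0.0138, 0], [0.0177, 0, -0.0155, 0] ]]
```

Emit:
move_arm(
  increments=[
    [[0.0223,0,-0.0053,0],[0.022,0,-0.0073,0],[0.0214,0,-0.0083,0],[0.0207,0,-0.0102,0],[0.0199,0,-0.0121,0]],
  ],
)

```text
t: 10.72
tool_pos: [0.4857, -0.1933, 0.163]
tool_rot: [0.234, 1.554, -0.235]
contact_force: [0.5, 2.3, 9.3]
opening: 0.0255
```

```bash
python3 s.py;  python3 c.py 67 120,5,5,5,5,5,5,5,5,5,5,5,5,5,5,5,5,5,5
```

```text
t 10.72 a 59.3 b 0.2 z -31.8 r 67.3 th 118.2 F a,b,z -0.2 2.3 9.3 Tq [ 0.29 -0.1  -0.01] op 0.0255
18 end 210.0
[[ [0.0197, 0, -0.0126, 0], [0.0185, 0, -0.0142, 0], [0.0172, 0, -0.0158, 0], [0.0158, 0, -0.0172, 0], [0.0142, 0, -0.0185, 0], [0.0126, 0, -0.0197, 0], [0.0108, 0, -0.0207, 0], [0.0089, 0, -0.0216, 0], [0.0070, 0, -0.0223, 0], [0.0051, 0, -0.0228, 0], [0.0031, 0, -0.0232, 0], [0.0010, 0, -0.0234, 0], [-0.0010, 0, -0.0234, 0], [-0.0031, 0, -0.0232, 0], [-0.0051, 0, -0.0228, 0], [-0.0070, 0, -0.0223, 0], [-0.0089, 0, -0.0216, 0], [-0.0108, 0, -0.0207, 0] ]]
```

Emit:
move_arm(
  increments=[
    [[0.0197,0,-0.0126,0],[0.0185,0,-0.0142,0],[0.0172,0,-0.0158,0],[0.0158,0,-0.0172,0],[0.0142,0,-0.0185,0],[0.0126,0,-0.0197,0],[0.0108,0,-0.0207,0]],
  ],
)

```text
t: 11.3
tool_pos: [0.4574, -0.1846, 0.1349]
tool_rot: [0.234, 1.553, -0.235]
contact_force: [3.0, 0.7, 4.5]
opening: 0.0254
```

```bash
python3 s.py
```

```text
t 11.3 a 29.7 b 0.1 z -59.9 r 66.9 th 153.6 F a,b,z 2.6 1.5 4.5 Tq [ 0.03 -0.6  -0.01] op 0.0254
```

Emit:
move_arm(
  increments=[
    [[0.0089,0,-0.0216,0],[0.007,0,-0.0223,0],[0.0051,0,-0.0228,0],[0.0031,0,-0.0232,0],[0.001,0,-0.0234,0],[-0.001,0,-0.0234,0],[-0.0031,0,-0.0232,0]],
  ],
)

```text
t: 11.88
tool_pos: [0.4174, -0.1723, 0.1287]
tool_rot: [0.235, 1.558, -0.235]
contact_force: [1.6, 0.3, 7.0]
opening: 0.0255
```

```bash
python3 s.py;  python3 c.py 67 190,5,5,5,5,5,5,5,5,5,5,5,5,5,5,5,5,5,5
```

```text
t 11.88 a -12.2 b -0.0 z -66.1 r 67.2 th -169.6 F a,b,z 1.4 0.7 7.0 Tq [ 0.09 -0.25 -0.  ] op 0.0255
18 end 280.0
[[ [-0.0051, 0, -0.0228, 0], [-0.0070, 0, -0.0223, 0], [-0.0089, 0, -0.0216, 0], [-0.0108, 0, -0.0207, 0], [-0.0126, 0, -0.0197, 0], [-0.0142, 0, -0.0185, 0], [-0.0158, 0, -0.0172, 0], [-0.0172, 0, -0.0158, 0], [-0.0185, 0, -0.0142, 0], [-0.0197, 0, -0.0126, 0], [-0.0207, 0, -0.0108, 0], [-0.0216, 0, -0.0089, 0], [-0.0223, 0, -0.0070, 0], [-0.0228, 0, -0.0051, 0], [-0.0232, 0, -0.0031, 0], [-0.0234, 0, -0.0010, 0], [-0.0234, 0, 0.0010, 0], [-0.0232, 0, 0.0031, 0] ]]
```

Emit:
move_arm(
  increments=[
    [[-0.0055,0,-0.0228,0],[-0.0074,0,-0.0223,0],[-0.0093,0,-0.0216,0],[-0.0112,0,-0.0207,0],[-0.013,0,-0.0197,0],[-0.0142,0,-0.0185,0],[-0.0158,0,-0.0172,0],[-0.0172,0,-0.0158,0]],
  ],
)

```text
t: 12.55
tool_pos: [0.3788, -0.1605, 0.1517]
tool_rot: [0.235, 1.56, -0.235]
contact_force: [0.9, -0.4, 5.1]
opening: 0.0255
```

```bash
python3 s.py
```

```text
t 12.55 a -52.5 b -0.2 z -43.1 r 67.9 th -129.4 F a,b,z 0.9 -0.2 5.1 Tq [ 0.08 -0.09 -0.03] op 0.0255
```

Emit:
move_arm(
  increments=[
    [[-0.0185,0,-0.0142,0],[-0.0197,0,-0.0126,0],[-0.0207,0,-0.0108,0],[-0.0216,0,-0.0089,0],[-0.0223,0,-0.007,0],[-0.0228,0,-0.0051,0],[-0.0232,0,-0.0031,0]],
  ],
)

```text
t: 13.13
tool_pos: [0.3636, -0.1558, 0.1886]
tool_rot: [0.235, 1.562, -0.235]
contact_force: [-1.1, 0.4, 5.7]
opening: 0.0256
```

```bash
python3 s.py;  python3 c.py 68 265,5,5,5,5,5,5,5,5,5,5,5,5,5,5,5,5,5,5,5
```

```text
t 13.13 a -68.4 b -0.2 z -6.2 r 68.7 th -95.2 F a,b,z -1.2 0.1 5.7 Tq [ 0.12  0.27 -0.01] op 0.0256
19 end 360.0
[[ [-0.0237, 0, -0.0010, 0], [-0.0237, 0, 0.0010, 0], [-0.0235, 0, 0.0031, 0], [-0.0232, 0, 0.0051, 0], [-0.0226, 0, 0.0071, 0], [-0.0219, 0, 0.0091, 0], [-0.0210, 0, 0.0110, 0], [-0.0200, 0, 0.0127, 0], [-0.0188, 0, 0.0144, 0], [-0.0175, 0, 0.0160, 0], [-0.0160, 0, 0.0175, 0], [-0.0144, 0, 0.0188, 0], [-0.0127, 0, 0.0200, 0], [-0.0110, 0, 0.0210, 0], [-0.0091, 0, 0.0219, 0], [-0.0071, 0, 0.0226, 0], [-0.0051, 0, 0.0232, 0], [-0.0031, 0, 0.0235, 0], [-0.0010, 0, 0.0237, 0] ]]
```

Emit:
move_arm(
  increments=[
    [[-0.0237,0,-0.001,0],[-0.0237,0,0.001,0],[-0.0235,0,0.0031,0],[-0.0232,0,0.0051,0],[-0.0226,0,0.0071,0],[-0.0219,0,0.0091,0],[-0.021,0,0.011,0],[-0.02,0,0.0127,0],[-0.0188,0,0.0144,0]],
  ],
)

```text
t: 13.88
tool_pos: [0.3781, -0.1603, 0.2391]
tool_rot: [0.235, 1.564, -0.235]
contact_force: [-7.0, 3.0, 11.7]
opening: 0.0259
```

```bash
python3 s.py
```

```text
t 13.88 a -53.3 b -0.2 z 44.3 r 69.3 th -50.2 F a,b,z -7.6 0.8 11.7 Tq [0.53 1.   0.03] op 0.0259
```

Emit:
move_arm(
  increments=[
    [[-0.02,0,0.0135,0],[-0.0185,0,0.0145,0],[-0.017,0,0.016,0],[-0.0137,0,0.019,0]],
  ],
)

```text
t: 14.22
tool_pos: [0.3949, -0.1654, 0.2549]
tool_rot: [0.235, 1.559, -0.235]
contact_force: [3.6, -1.5, -2.1]
opening: 0.0255
```

```bash
python3 s.py; python3 c.py 68 330,5,5,5,5,5,5,5,5,5,5,5,5
```

```text
t 14.22 a -35.7 b -0.1 z 60.1 r 69.9 th -30.7 F a,b,z 3.9 -0.3 -2.1 Tq [-0.19 -0.58  0.01] op 0.0255
12 end 390.0
[[ [-0.0110, 0, 0.0210, 0], [-0.0091, 0, 0.0219, 0], [-0.0071, 0, 0.0226, 0], [-0.0051, 0, 0.0232, 0], [-0.0031, 0, 0.0235, 0], [-0.0010, 0, 0.0237, 0], [0.0010, 0, 0.0237, 0], [0.0031, 0, 0.0235, 0], [0.0051, 0, 0.0232, 0], [0.0071, 0, 0.0226, 0], [0.0091, 0, 0.0219, 0], [0.0110, 0, 0.0210, 0] ]]
```

Emit:
move_arm(
  increments=[
    [[-0.011,0,0.021,0],[-0.0091,0,0.0219,0],[-0.0071,0,0.0226,0],[-0.0051,0,0.0232,0],[-0.0031,0,0.0235,0],[-0.001,0,0.0237,0]],
  ],
)

```text
t: 14.72
tool_pos: [0.4276, -0.1754, 0.2645]
tool_rot: [0.235, 1.56, -0.234]
contact_force: [-1.3, -0.2, -0.7]
opening: 0.0256
```

```bash
python3 s.py
```

```text
t 14.72 a -1.5 b 0.1 z 69.7 r 69.8 th -1.2 F a,b,z -1.2 -0.5 -0.7 Tq [-0.03  0.26  0.02] op 0.0256
```

```bash
python3 c.py 68.2 0,5,5,5,5,5,5,5,5,5,5,5,5,5,5,5,5,5,5;python3 c.py 68.2 90,5,5,5,5,5,5,5,5,5,5,5,5,5,5,5,5,5,5
```

```text
18 end 90.0
[[ [0.0010, 0, 0.0238, 0], [0.0031, 0, 0.0236, 0], [0.0052, 0, 0.0232, 0], [0.0072, 0, 0.0227, 0], [0.0091, 0, 0.0220, 0], [0.0110, 0, 0.0211, 0], [0.0128, 0, 0.0201, 0], [0.0145, 0, 0.0189, 0], [0.0161, 0, 0.0175, 0], [0.0175, 0, 0.0161, 0], [0.0189, 0, 0.0145, 0], [0.0201, 0, 0.0128, 0], [0.0211, 0, 0.0110, 0], [0.0220, 0, 0.0091, 0], [0.0227, 0, 0.0072, 0], [0.0232, 0, 0.0052, 0], [0.0236, 0, 0.0031, 0], [0.0238, 0, 0.0010, 0] ]]
18 end 180.0
[[ [0.0238, 0, -0.0010, 0], [0.0236, 0, -0.0031, 0], [0.0232, 0, -0.0052, 0], [0.0227, 0, -0.0072, 0], [0.0220, 0, -0.0091, 0], [0.0211, 0, -0.0110, 0], [0.0201, 0, -0.0128, 0], [0.0189, 0, -0.0145, 0], [0.0175, 0, -0.0161, 0], [0.0161, 0, -0.0175, 0], [0.0145, 0, -0.0189, 0], [0.0128, 0, -0.0201, 0], [0.0110, 0, -0.0211, 0], [0.0091, 0, -0.0220, 0], [0.0072, 0, -0.0227, 0], [0.0052, 0, -0.0232, 0], [0.0031, 0, -0.0236, 0], [0.0010, 0, -0.0238, 0] ]]
```

Emit:
move_arm(
  increments=[
    [[0.001,0,0.0237,0],[0.0031,0,0.0236,0],[0.0052,0,0.0232,0],[0.0072,0,0.0227,0],[0.0091,0,0.022,0],[0.011,0,0.0211,0],[0.0128,0,0.0201,0],[0.0145,0,0.0189,0],[0.0161,0,0.0175,0]],
  ],
)

```text
t: 15.47
tool_pos: [0.4742, -0.1897, 0.245]
tool_rot: [0.235, 1.558, -0.235]
contact_force: [-5.7, 2.1, 5.4]
opening: 0.0251
```

```bash
python3 s.py
```

```text
t 15.47 a 47.2 b 0.2 z 50.2 r 69.0 th 43.2 F a,b,z -6.1 0.4 5.4 Tq [0.29 0.72 0.08] op 0.0251
```

Tracking well, tangential load about 8 N. Going on.

Emit:
move_arm(
  increments=[
    [[0.0175,0,0.0161,0],[0.0189,0,0.0145,0],[0.0201,0,0.0128,0],[0.0211,0,0.011,0],[0.022,0,0.0091,0],[0.0227,0,0.0072,0]],
  ],
)

```text
t: 15.97
tool_pos: [0.4914, -0.195, 0.2151]
tool_rot: [0.234, 1.556, -0.235]
contact_force: [-4.6, 2.9, 8.1]
opening: 0.0256
```

```bash
python3 s.py
```

```text
t 15.97 a 65.2 b 0.2 z 20.3 r 68.3 th 72.7 F a,b,z -5.2 1.4 8.1 Tq [0.36 0.76 0.09] op 0.0256
```

Emit:
move_arm(
  increments=[
    [[0.0232,0,0.0042,0],[0.0236,0,0.0021,0],[0.0238,0,0,0],[0.0238,0,-0.002,0],[0.0236,0,-0.0031,0],[0.0232,0,-0.0052,0],[0.0227,0,-0.0072,0]],
  ],
)

```text
t: 16.55
tool_pos: [0.4909, -0.1949, 0.1758]
tool_rot: [0.234, 1.549, -0.236]
contact_force: [1.6, 1.6, 8.6]
opening: 0.0257
```

```bash
python3 s.py
```

```text
t 16.55 a 64.7 b 0.2 z -19.0 r 67.5 th 106.4 F a,b,z 1.1 2.0 8.6 Tq [ 0.18 -0.3  -0.07] op 0.0257
```

Good. 110° → 155°.

Emit:
move_arm(
  increments=[
    [[0.022,0,-0.0091,0],[0.0211,0,-0.011,0],[0.0201,0,-0.0128,0],[0.0189,0,-0.0145,0],[0.0175,0,-0.0161,0],[0.0161,0,-0.0175,0],[0.0145,0,-0.0189,0],[0.0128,0,-0.0201,0]],
  ],
)

```text
t: 17.22
tool_pos: [0.4628, -0.1862, 0.1382]
tool_rot: [0.233, 1.546, -0.236]
contact_force: [8.2, -2.0, -3.3]
opening: 0.0254
```

```bash
python3 s.py
```

```text
t 17.22 a 35.3 b 0.1 z -56.6 r 66.7 th 148.0 F a,b,z 8.5 0.5 -3.3 Tq [-0.39 -1.32 -0.02] op 0.0254
```

Emit:
move_arm(
  increments=[
    [[0.013,0,-0.0191,0],[0.0111,0,-0.021,0],[0.0092,0,-0.0217,0],[0.0062,0,-0.0232,0],[0.0041,0,-0.0236,0],[0.001,0,-0.0238,0]],
  ],
)

```text
t: 17.72
tool_pos: [0.4285, -0.1757, 0.1276]
tool_rot: [0.234, 1.554, -0.235]
contact_force: [2.0, 1.0, 7.2]
opening: 0.0252
```

```bash
python3 s.py; python3 c.py 68.2 180,5,5,5,5,5,5,5,5,5,5,5,5,5,5,5,5,5,5;python3 c.py 68.2 270,5,5,5,5,5,5,5,5,5,5,5,5,5,4,4,4,3,3,2
```

```text
t 17.72 a -0.5 b 0.0 z -67.2 r 67.2 th -179.6 F a,b,z 1.6 1.6 7.2 Tq [ 0.09 -0.3   0.04] op 0.0252
18 end 270.0
[[ [-0.0010, 0, -0.0238, 0], [-0.0031, 0, -0.0236, 0], [-0.0052, 0, -0.0232, 0], [-0.0072, 0, -0.0227, 0], [-0.0091, 0, -0.0220, 0], [-0.0110, 0, -0.0211, 0], [-0.0128, 0, -0.0201, 0], [-0.0145, 0, -0.0189, 0], [-0.0161, 0, -0.0175, 0], [-0.0175, 0, -0.0161, 0], [-0.0189, 0, -0.0145, 0], [-0.0201, 0, -0.0128, 0], [-0.0211, 0, -0.0110, 0], [-0.0220, 0, -0.0091, 0], [-0.0227, 0, -0.0072, 0], [-0.0232, 0, -0.0052, 0], [-0.0236, 0, -0.0031, 0], [-0.0238, 0, -0.0010, 0] ]]
19 end 355.0
[[ [-0.0238, 0, 0.0010, 0], [-0.0236, 0, 0.0031, 0], [-0.0232, 0, 0.0052, 0], [-0.0227, 0, 0.0072, 0], [-0.0220, 0, 0.0091, 0], [-0.0211, 0, 0.0110, 0], [-0.0201, 0, 0.0128, 0], [-0.0189, 0, 0.0145, 0], [-0.0175, 0, 0.0161, 0], [-0.0161, 0, 0.0175, 0], [-0.0145, 0, 0.0189, 0], [-0.0128, 0, 0.0201, 0], [-0.0110, 0, 0.0211, 0], [-0.0074, 0, 0.0175, 0], [-0.0062, 0, 0.0180, 0], [-0.0049, 0, 0.0184, 0], [-0.0028, 0, 0.0140, 0], [-0.0021, 0, 0.0141, 0], [-0.0010, 0, 0.0095, 0] ]]
```

Emit:
move_arm(
  increments=[
    [[-0.002,0,-0.0238,0],[-0.0041,0,-0.0236,0],[-0.0062,0,-0.0232,0],[-0.0072,0,-0.0227,0],[-0.0091,0,-0.022,0],[-0.011,0,-0.0211,0],[-0.0128,0,-0.0201,0],[-0.0145,0,-0.0189,0],[-0.0161,0,-0.0175,0]],
  ],
)

```text
t: 18.47
tool_pos: [0.3817, -0.1614, 0.1481]
tool_rot: [0.234, 1.556, -0.235]
contact_force: [1.2, -0.2, 7.3]
opening: 0.0257
```

```bash
python3 s.py
```

```text
t 18.47 a -49.4 b -0.2 z -46.7 r 68.0 th -133.4 F a,b,z 1.2 0.2 7.3 Tq [ 0.05 -0.29 -0.02] op 0.0257
```

Emit:
move_arm(
  increments=[
    [[-0.0185,0,-0.0161,0],[-0.0199,0,-0.0145,0],[-0.0206,0,-0.0128,0],[-0.0211,0,-0.011,0],[-0.022,0,-0.0086,0],[-0.0227,0,-0.0067,0],[-0.0232,0,-0.0047,0]],
  ],
)

```text
t: 19.05
tool_pos: [0.3639, -0.156, 0.1852]
tool_rot: [0.234, 1.556, -0.235]
contact_force: [1.6, -0.6, 5.7]
opening: 0.0257
```

```bash
python3 s.py
```

```text
t 19.05 a -68.1 b -0.2 z -9.6 r 68.7 th -98.0 F a,b,z 1.7 -0.1 5.7 Tq [-0.03 -0.23 -0.03] op 0.0257
```

Emit:
move_arm(
  increments=[
    [[-0.0236,0,-0.0031,0],[-0.0238,0,-0.001,0],[-0.0238,0,0.001,0],[-0.0236,0,0.0031,0],[-0.0232,0,0.0052,0],[-0.0227,0,0.0067,0]],
  ],
)

```text
t: 19.55
tool_pos: [0.3673, -0.157, 0.2205]
tool_rot: [0.234, 1.554, -0.236]
contact_force: [4.5, -0.7, 2.6]
opening: 0.0257
```

```bash
python3 s.py
```

```text
t 19.55 a -64.5 b -0.2 z 25.7 r 69.4 th -68.3 F a,b,z 4.5 0.7 2.6 Tq [-0.17 -0.69 -0.04] op 0.0257
```

Emit:
move_arm(
  increments=[
    [[-0.022,0,0.0091,0],[-0.0211,0,0.011,0],[-0.0201,0,0.0128,0],[-0.0189,0,0.0145,0],[-0.0175,0,0.0161,0],[-0.0161,0,0.0175,0],[-0.0145,0,0.0189,0]],
  ],
)

```text
t: 20.13
tool_pos: [0.3903, -0.164, 0.2517]
tool_rot: [0.235, 1.56, -0.235]
contact_force: [0.5, -1.9, 2.0]
opening: 0.0256
```

```bash
python3 s.py
```

```text
t 20.13 a -40.5 b -0.1 z 56.9 r 69.9 th -35.4 F a,b,z 1.1 -1.6 2.0 Tq [-0.28 -0.31 -0.09] op 0.0256
```

Emit:
move_arm(
  increments=[
    [[-0.0128,0,0.0201,0],[-0.011,0,0.0211,0],[-0.0074,0,0.0175,0],[-0.0062,0,0.018,0],[-0.0049,0,0.0184,0],[-0.0028,0,0.014,0],[-0.0021,0,0.0141,0],[-0.001,0,0.0095,0],[-0.0009,0,0.0143,0],[-0.0002,0,0.0095,0],[0,0,0,0],[0,0,0,0],[0,0,0,0],[0,0,0,0]],
  ],
)

```text
t: 21.3
tool_pos: [0.4279, -0.1755, 0.2644]
tool_rot: [0.235, 1.557, -0.235]
contact_force: [1.1, -1.5, 4.7]
opening: 0.0257
```

```bash
python3 s.py
```

```text
t 21.3 a -1.1 b 0.0 z 69.6 r 69.6 th -0.9 F a,b,z 1.5 -1.1 4.7 Tq [-0.25 -0.17 -0.09] op 0.0257
```

Emit:
move_arm(
  increments=[
    [[0,0,0.002,0],[0,0,0.002,0],[0,0,0,0],[0,0,0,0],[0,0,0,0]],
  ],
)

```text
t: 21.72
tool_pos: [0.4284, -0.1756, 0.2644]
tool_rot: [0.235, 1.559, -0.235]
contact_force: [-0.7, -1.1, 5.7]
opening: 0.0255
```

Emit:
move_arm(
  increments=[
    [[0,0,0,0],[0,0,0,0],[0,0,0,0],[0,0,0,0],[0,0,0,0],[-0.04,0,0,0],[-0.08,0,0,0],[-0.08,0,0,0],[-0.08,0,0,0],[-0.08,0,0,0],[-0.08,0,0,0],[-0.08,0,0,0],[-0.05,0,0,0],[0,0,0,0],[0,0,0,0]],
  ],
  gripper=0.2,
)

```text
t: 22.97
tool_pos: [0.4289, -0.1758, 0.4073]
tool_rot: [0.234, 1.557, -0.235]
contact_force: [-0.5, 0.4, -0.5]
opening: 0.0682
```

```bash
python3 s.py; python3 - <<'E'
from h import *
o=ctrl.get_obs(); M=R.from_rotvec(o["tool_rot"]).as_matrix(); print(o["tool_pos"].round(4),o["q"].round(3))
k=np.array([.4785,-.0115]); d=np.array([.296,.955]); x=np.array([.955,-.296])
im=ctrl.get_image("wrist")
T=np.eye(4);T[:3,:3]=M;T[:3,3]=o["tool_pos"]; P=cloud(im,T@im["tool_from_camera"])
def sl(im,P,n):
    q=P[...,:2]-k; a=q@x; b=q@d-.017
    px=im["pixels"].astype(int); m=(px[...,0]>px[...,2]+50)&(P[...,2]>.2)&(P[...,2]<.32)&(abs(a)<.05)&(b<-.1)&(b>-.225)
    print(n,m.sum(),np.percentile(a[m],[1,50,99]).round(4),np.percentile(P[m][:,2],[50,90,98]).round(4))
    h=(np.hypot(a,b+.017)<.018)&(P[...,2]>.3)&(P[...,2]<.36)
    if h.any(): print("knob",np.percentile(P[h],90,axis=0).round(4),P[h&(P[...,2]>.34)].mean(0))
sl(im,P,"wrist")
for c in ["top","scene"]:
    im=ctrl.get_image(c); sl(im,cloud(im),c)
sl(cv2_im:={"pixels":cv2.cvtColor(cv2.imread("pics/top0.png"),cv2.COLOR_BGR2RGB)},np.load("top.npy"),"top0")
E
```

```text
t 22.97 a -0.1 b 0.0 z 212.5 r 212.5 th -0.0 F a,b,z -0.6 0.3 -0.5 Tq [-0.04 -0.04  0.03] op 0.0682
[ 0.4289 -0.1758  0.4073] [-0.55  -0.382  1.734  0.     1.789 -0.251]
wrist 3183 [-0.0093  0.001   0.0125] [0.2809 0.2825 0.2832]
top 553 [-0.0099  0.0001  0.0114] [0.2801 0.2828 0.2845]
knob [ 0.487  -0.0018  0.3493] [ 0.47742614 -0.01236011  0.34707098]
scene 150 [-0.0052  0.0079  0.016 ] [0.2772 0.2803 0.282 ]
knob [0.492  0.0005 0.3466] [ 0.48165002 -0.00932963  0.34515157]
top0 712 [-0.0108 -0.0007  0.0108] [0.2797 0.2826 0.2839]
knob [ 0.4866 -0.0014  0.3314] [nan nan nan]<stdin>:11: RuntimeWarning: Mean of empty slice.
  ret = um.true_divide(
```

Emit:
move_arm(
  increments=[
    [[0,0.056,-0.004,0],[0,0.12,0,0],[0,0.14,0,0],[0,0.14,0,0],[0,0.12,0,0],[0,0.07,0,0],[0,0.04,0,0],[0.03,0,0,0],[0.05,0,0,0],[0.05,0,0,0],[0.02,0,0,0],[0,0,0,0],[0,0,0,0],[0,0,0,0]],
  ],
  gripper=1.0,
)

```text
t: 24.28
tool_pos: [0.4783, -0.0121, 0.3696]
tool_rot: [0.235, 1.557, -0.236]
contact_force: [0.1, 1.1, 0.2]
opening: 0.0001
```

```bash
python3 - <<'E'
from h import *
o=ctrl.get_obs(); print(o["tool_pos"].round(4),o["contact_force"].round(1),o["opening"])
im=ctrl.get_image("scene"); cv2.imwrite("pics/s3.png",cv2.cvtColor(cv2.resize(im["pixels"][60:300,200:440],(720,720))[:600],cv2.COLOR_RGB2BGR))
E
```

```text
[ 0.4783 -0.0121  0.3696] [0.1 1.1 0.2] 0.0001056656696491024
```

View pics/s3.png

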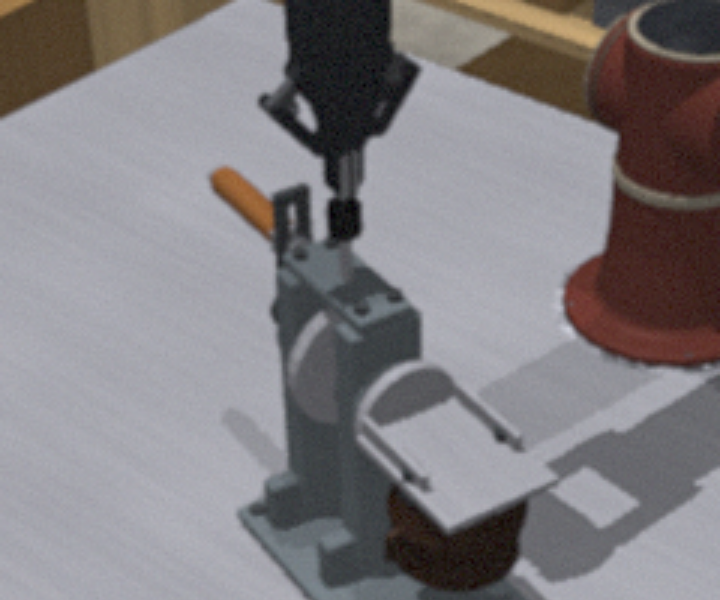

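The fingers, closed, stand just above the raised knob (215, 345). The burner hangs straight down and the crank stands upright. Now pushing gently.

Emit:
move_arm(
  increments=[
    [[0.008,0,0,0],[0.008,0,0,0],[0.008,0,0,0],[0.008,0,0,0],[0.008,0,0,0],[0.008,0,0,0],[0,0,0,0]],
  ],
)

```text
t: 24.92
tool_pos: [0.4783, -0.0116, 0.3575]
tool_rot: [0.235, 1.557, -0.235]
contact_force: [-0.5, 0.5, 3.3]
opening: 0.0003
```

Emit:
move_arm(
  increments=[
    [[0.006,0,0,0],[0.006,0,0,0],[0.006,0,0,0],[0.006,0,0,0],[0,0,0,0]],
  ],
)

```text
t: 25.33
tool_pos: [0.4783, -0.0115, 0.3508]
tool_rot: [0.235, 1.558, -0.235]
contact_force: [-0.1, -0.9, 1.7]
opening: -0.0003
```

Emit:
move_arm(
  increments=[
    [[0.006,0,0,0],[0.006,0,0,0],[0.006,0,0,0],[0,0,0,0]],
  ],
)

```text
t: 25.67
tool_pos: [0.4783, -0.0115, 0.3463]
tool_rot: [0.235, 1.558, -0.235]
contact_force: [0.5, -0.7, 2.1]
opening: 0.0001
```

Emit:
move_arm(
  increments=[
    [[0.005,0,0,0],[0.005,0,0,0],[0,0,0,0],[0,0,0,0]],
  ],
)

```text
t: 26.0
tool_pos: [0.4783, -0.0116, 0.344]
tool_rot: [0.235, 1.558, -0.235]
contact_force: [-0.1, -0.3, 2.8]
opening: -0.0003
```

Close to home; go on gently until the force rises at the stop.

Emit:
move_arm(
  increments=[
    [[0.004,0,0,0],[0.004,0,0,0],[0,0,0,0],[0,0,0,0]],
  ],
)

```text
t: 26.33
tool_pos: [0.4784, -0.0116, 0.3439]
tool_rot: [0.235, 1.557, -0.235]
contact_force: [-1.6, -0.4, 9.4]
opening: -0.0002
```

Emit:
move_arm(
  increments=[
    [[0.004,0,0,0],[0.004,0,0,0],[0,0,0,0],[0,0,0,0]],
  ],
)

```text
t: 26.67
tool_pos: [0.4784, -0.0116, 0.3439]
tool_rot: [0.234, 1.555, -0.235]
contact_force: [-4.6, 1.4, 13.7]
opening: -0.0001
```

Emit:
move_arm(
  increments=[
    [[-0.02,0,0,0],[-0.06,0,0,0],[-0.1,0,0,0],[-0.1,0,0,0],[-0.1,0,0,0],[-0.04,0,0,0],[0,0,0,0],[0,0,0,0],[0,0,0,0],[0,0,0,0]],
  ],
)

```text
t: 27.5
tool_pos: [0.4779, -0.0115, 0.4428]
tool_rot: [0.235, 1.562, -0.235]
contact_force: [-0.6, 0.0, -0.4]
opening: -0.0003
```

```bash
python3 - <<'E'
from h import *
o=ctrl.get_obs(); print(o["t"],o["tool_pos"].round(4),o["contact_force"].round(1))
k=np.array([.4785,-.0115]); d=np.array([.296,.955]); x=np.array([.955,-.296])
for c in ["top","scene"]:
    im=ctrl.get_image(c); save(im,c+"9.png")
    for n,A,P in [("now",im["pixels"],cloud(im)),("start",cv2.imread(f"pics/{c}0.png")[...,::-1],np.load(c+".npy"))]:
        q=P[...,:2]-k; a=q@x; b=q@d-.017; px=A.astype(int)
        m=(px[...,0]>px[...,2]+50)&(P[...,2]>.2)&(P[...,2]<.32)&(abs(a)<.05)&(b<-.1)&(b>-.225)
        h=(np.hypot(a,b+.017)<.016)&(P[...,2]>.3)&(P[...,2]<.36)
        print(c,n,m.sum(),np.percentile(a[m],[1,50,99]).round(4),np.percentile(P[m][:,2],[50,90]).round(4),"knob",h.sum(),np.percentile(P[h][:,2],[50,90]).round(4) if h.any() else "")
E
```

```text
27.5 [ 0.4779 -0.0115  0.4428] [-0.6  0.  -0.4]
top now 458 [-0.0105 -0.0009  0.0122] [0.2798 0.2826] knob 129 [0.3292 0.3313]
top start 712 [-0.0108 -0.0007  0.0108] [0.2797 0.2826] knob 239 [0.329  0.3314]
scene now 208 [-0.0046  0.0087  0.0152] [0.2774 0.2807] knob 157 [0.3207 0.3293]
scene start 210 [-0.0057  0.0074  0.014 ] [0.2769 0.2803] knob 159 [0.322  0.3293]
```

View pics/scene9.png

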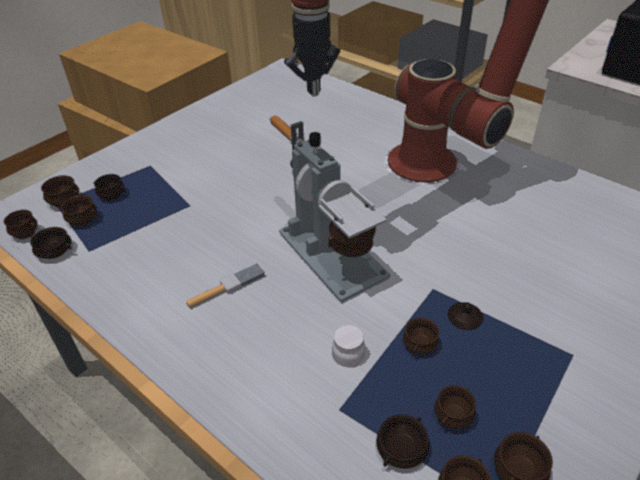

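The picture shows the stand, knob (140, 315), grip and the other things exactly as at the start, and the arm clear of everything.

```bash
python3 -c "
from station import ctrl; print(ctrl.finish_job())"
```

```text
the job is handed in; nothing more can be done
None
```

I turned the burner two full turns clockwise, pushed the bolt home again, and handed the job in at about 27.5 s of the 72 s allowed. No verdict came back.

- **Bolt up:** I pulled the bolt to its upper stop. The tool rose 18 mm, and the cameras showed the knob about 18 mm higher.
- **Turning:** Each turn took a little over 6 s. I found the throw to be about 68 mm and kept correcting the circle from the force readings. The highest sideways force I read was about 9 N, under the 13 N creep limit, but I only read it at the end of each move. I saw no racing and no swinging back.
- **Stop and bolt home:** The grip ended within about 1 mm of its starting place (about 0.02 rad). The bolt slid home under 2–3 N and stopped at the expected height. The last push against that stop reached about 14 N.
- **Last checks:** Knob and grip heights match the starting pictures to within about 1 mm. The stand, cup, jar, lid and brush look unmoved, and the arm stands clear with no contact force. No check failed. The first throw estimate (69.5 mm) was about 1 mm too large, and I corrected it during the first turn.

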